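# Clear the machine cover, align its quarter-turn fastener and hold it home

## Task

Take the push saddle off the machine's cover and hang it astride the steel rail, well between the posts, then let go of it. Then turn the cover's quarter-turn fastener clockwise until its slot is in line with the index lines, without pressing the cover down yet, and after that press the cover fully home against the frame and finish while still holding it down, the slot still in line. Do not knock over or push about the other things on the bench.

Things in the scene. Friction and masses are not known exactly. Their poses are not given: they have to be found in the camera images.
- saddle_mid (a point): centre of the push saddle, a loose plywood jig shaped like an upside-down U, 120 g, 98 mm high, at first standing on the machine's cover. z is up, y runs along its channel (90 mm long). The channel's ceiling is 7 mm above this point, the top board ends 19 mm above it; on that stands the grip fin, 14 mm thick (x), 70 mm long (y), its top 49 mm above this point.
- saddle: the same push saddle; origin at the centre of its underside, 49 mm below saddle_mid, axes alike. Two cheeks 12 mm thick and 56 mm tall, 32 mm apart inside (56 mm over the outside, in x), joined by a 12 mm top board.
- rail_mid (a point): middle of the steel rail: a fixed level round bar 16 mm thick, 260 mm long along this point's own y, on a post at each end; the point lies on the bar's centre line, 160 mm above the bench. When the saddle hangs on the bar, saddle_mid is about 1 mm above this point.
- rail: the rail with its two posts, fixed; origin on the bench below the middle of the bar
- cover_pad (a point): point on top of the machine's cover, mid of its clear half, 120 mm in its +y from the fastener. The cover is a flat metal sheet, 180 mm (x) by 280 mm (y), 8 mm thick, level on a sprung seal over the frame of a low grey housing; its centre is 50 mm in -y from this point. Its top is 93 mm above the bench when up, 83 mm when home.
- cover (a joint): how far the cover is pressed down, m: 0 up on its seal (at the start), 0.010 fully home against the frame. A spring, about 2 N at 0 and 7 N when home, pushes it up again as soon as it is let go. It moves only straight up and down.
- fastener (a joint): turn of the cover's quarter-turn fastener, rad: 0 when its slot is in line with the index lines on cover and frame (the cover's x); positive is counter-clockwise from above. Starts at 0.9 to 1.4: turn it clockwise. Stiff (0.06 N m), stays where it is left; no stop at 0 (stops at -0.6 and 1.7).
- fastener_wing (a point): centre of the fastener's upright steel wing, 44 mm long (its own x, as the dark slot along its top), 12 mm thick (y), 24 mm high (12 mm below to 12 mm above this point), on a disc 44 mm across and 6 mm high. It turns about the vertical through this point and moves down with the cover.
- chisel: wood chisel lying flat, 255 mm long, wooden handle 30 mm thick; origin on its underside, near where handle and blade meet; a bystander
- offcut: pale wooden offcut 70 x 140 x 45 mm high lying on the bench below the rail; origin at the centre of its underside; a bystander
- glue: closed white bottle, 60 mm across, 150 mm tall, standing upright; origin at the centre of its underside; a bystander
- mug: white mug, 80 mm across, 90 mm tall, standing upright; origin at the centre of its underside; a bystander
- gauge: wooden marking gauge, block 70 x 45 mm with a 170 mm beam across it, 34 mm high; origin under the block; a bystander
- square: try square lying flat, dark wooden stock 110 mm long with a steel blade of 150 mm, 16 mm high; origin under the stock; a bystander
Things that resemble listed ones, but are neither listed nor needed, are in the scene too. What is shaped like the saddle but blue is not meant.

How it is judged:
By the outcome, as a careful person would: the job done as asked, in the order asked, and still so for the second after the job is handed in, while the arm keeps its last pose, push and grip.
It also fails if it takes over 61 s, if anything falls off the work surface, if the arm or the gripper's body presses on something with over 40 N, if the wrist force passes 120 N, or if a joint passes its speed limit or range.

## Robot

A 6-joint arm with a two-finger parallel gripper is mounted at the origin on the work surface. World frame = base frame: x ahead of the robot, y to its left, z up, the work surface at z = 0. Lengths are in m, angles in rad, forces in N, time in s.
With the tool pointing down it reaches from about 0.375 to 0.9 m from the base axis. Payload 3.1 kg.
Tool frame: the origin (TCP) lies at the very end of the fingers, on their centre line; the grasp point (between the pads) lies 19 mm behind it (hold_point_z is the distance from the TCP to the grasp point, in m); x points along the fingers, y is the direction in which the jaws open and shut, and the axes are right-handed (so a half turn about x gives the same grasp; the last joint's range is limited). The gripper opens to 87 mm and grips with 3 to 60 N. Pads are 19 mm wide; open, the fingers measure 117 mm over their backs; the gripper's body (75 mm by 190 mm) begins 51 mm behind the grasp point.
Start: joints at [0.999, 0.527, 1.433, -0, 1.181, -0.178], TCP at [0.24, 0.577, 0.223] pointing down, gripper open.
Joint ranges: [-3.08, 3.08], [-0.75, 2.2], [0.22, 2.44], [-1.43, 4.57], [0, 2.65], [-2.85, 2.85]. Speed limits (rad/s): [2.79, 2.79, 3.14, 3.14, 3.14, 3.14].

## Interface

Orientations are given as a unit quaternion [x, y, z, w].
In Python, from rig import * gives the robot as it stands.
- The arm moves only by the tool send_rows, never from a script. Its argument "steps" is a list that holds one entry, the list of rows, each a list of 6 numbers: the shift along the tool's x, y, z in cm, then the turn, a rotation vector about the tool's x, y, z in units of 6 degrees (1.0 is 6 degrees). In form: [[[x, y, z, wx, wy, wz], ...]]. A call has 1 to 8 rows; each row shifts and turns the pose as measured when the row begins, along the tool's axes as they then stand; what a row does not reach is not made up. A row lasts 1/12 s, in which the tool goes at most 41.7 mm and 7.16 degrees, less where a joint would pass 70% of its speed; a pose out of reach is approached as far as the arm can. A call is refused whole if a number of a shift passes 4.17 or a number of a turn 1, either way. A call with a gripper value outside its range is refused whole. "gripper" is the closure, from 0 (fully open) to 1 (shut), set as the call begins (left out, the last holds). The fingers move at their own pace and stop on an object; "force" is the grip in N (left out, the last holds). Time passes only in rows, so rows that do not move let the fingers close. It gives the time, the measured TCP pose, the force and the opening at its end, in the units of the state.
- get_obs(): the state, without advancing time (a new reading comes with each control period).
- camera(name): name is "scene" or "top" or "wrist"; returns (picture, depth): 480x640x3 uint8, red, green, blue; 480x640 float32, m along the optical axis (not along the pixel's ray), 0 where there is no reading.
- camera_params(name): a dict with "intrinsics" (3x3 intrinsics, pixels), "D" ([k1, k2, p1, p2, k3] as OpenCV has them; the pictures are not rectified), "position" and "attitude" of the camera in the world; the wrist camera has in their place "T_tool_cam" (4x4, takes a point from camera to tool coordinates, whose origin is the TCP and whose axes are the tool frame's). Camera axes: x right, y down, z forward; pixel columns grow to the right and rows downward; lengths in m; the calibration is good to about 2 mm. A picture is of the moment at which its call begins: read the wrist's pose just before it. camera_params takes no time and is no camera call.
- hand_in(): hands the job in, once; it reports no verdict.
The state is a dict: "time": time; "q": joint angles; "joint_velocities": joint speeds; "joint_torque": joint torques, N m; "position": TCP position; "tool_rot": TCP orientation; "ft_force": force on the tool from outside, world axes, zero at the start; "moment": the same for the moment, N m; "grip_width": finger opening in m.
Only numpy, scipy, OpenCV 4.12 (cv2) and the standard library are available. Lean on these libraries where they do the work, as an engineer would, in place of code of your own. Each camera call takes 0.05 s, during which the arm holds its last target.

## Working session

There is one attempt and no reset: what is moved stays moved. The work goes in short steps, Python scripts to look and compute and a tool call to move; the robot and the scene stay as the last step left them, time stands still between calls to the robot, and variables do not carry over. Pictures are saved under pics/ and viewed, and the job is handed in when it is done.

Besides the shell and the picture viewer there is one more tool, called after "Call:" in YAML: its name, and indented under it one key for each argument. send_rows: Moves the arm, as the interface text tells. Its arguments: {"type":"object","properties":{"steps":{"type":"array"},"gripper":{"type":"number"},"force":{"type":"number"}},"required":["steps"]}

```bash
ls; mkdir -p pics; python3 - <<'E'
from rig import *
import cv2
o=get_obs();print(o)
for n in ["scene","top","wrist"]:
    im,d=camera(n);cv2.imwrite(f"pics/a_{n}.png",im[:,:,::-1]);
    import numpy as np; np.save(f"pics/a_{n}_d.npy",d)
    print(n,camera_params(n))
E
```

```text
pics
{'time': 0.0, 'q': array([ 9.98515944e-01,  5.28478554e-01,  1.43389076e+00,  2.35702496e-05,
        1.18139335e+00, -1.78476244e-01]), 'joint_velocities': array([ 0.000208  ,  0.00070781,  0.00093686,  0.00066952,  0.00050948,
       -0.00063294]), 'joint_torque': array([ 1.74672947e-03, -4.40044999e+01, -1.76593423e+01,  6.32582442e-02,
        5.82715985e-02, -1.79646613e-04]), 'position': array([0.23936838, 0.57655944, 0.2215677 ]), 'tool_rot': array([ 0.13762492,  0.69373102, -0.13904685,  0.69315412]), 'ft_force': array([-0.15804829, -0.44788171, -0.47566395]), 'moment': array([-0.03039845,  0.03927966,  0.02597996]), 'grip_width': 0.08728657749448172}
scene {'intrinsics': array([[573.10579845,   0.        , 316.55933061],
       [  0.        , 573.10579845, 240.06507247],
       [  0.        ,   0.        ,   1.        ]]), 'D': array([0.02141659, 0.        , 0.        , 0.        , 0.        ]), 'position': array([1.05601909, 0.33540737, 1.16577976]), 'attitude': array([ 0.40524239,  0.86637024, -0.26579494, -0.12055809])}
top {'intrinsics': array([[531.99223852,   0.  
[... 239 characters left out ...]
,  1.33766824]), 'attitude': array([-0.69795354,  0.71369341, -0.04936999,  0.03263705])}
wrist {'intrinsics': array([[366.74343364,   0.        , 318.74001059],
       [  0.        , 366.74343364, 245.65016403],
       [  0.        ,   0.        ,   1.        ]]), 'D': array([-0.05735982,  0.        ,  0.        ,  0.        ,  0.        ]), 'T_tool_cam': array([[ 2.67853272e-04, -2.53410288e-01,  9.67358855e-01,
        -1.63312038e-01],
       [ 9.99998967e-01, -1.29853016e-03, -6.17055288e-04,
        -5.94557739e-04],
       [ 1.41251281e-03,  9.67358021e-01,  2.53409678e-01,
        -6.80880337e-02],
       [ 0.00000000e+00,  0.00000000e+00,  0.00000000e+00,
         1.00000000e+00]])}
```

View pics/a_top.png

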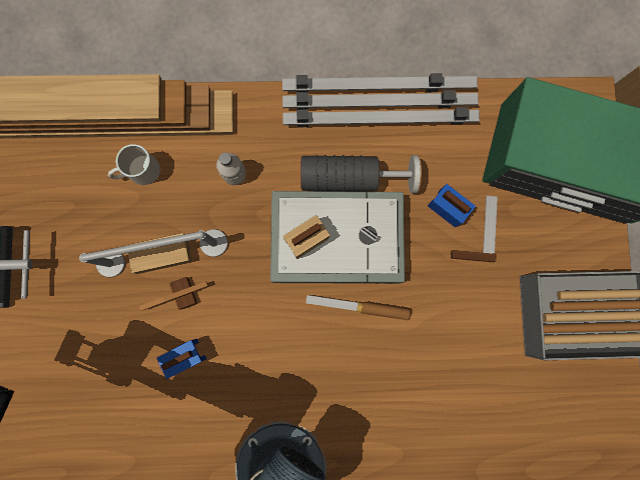

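View pics/a_scene.png

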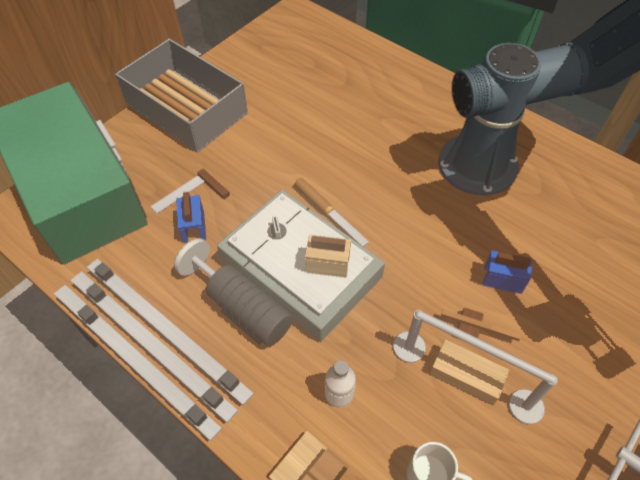

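View pics/a_wrist.png

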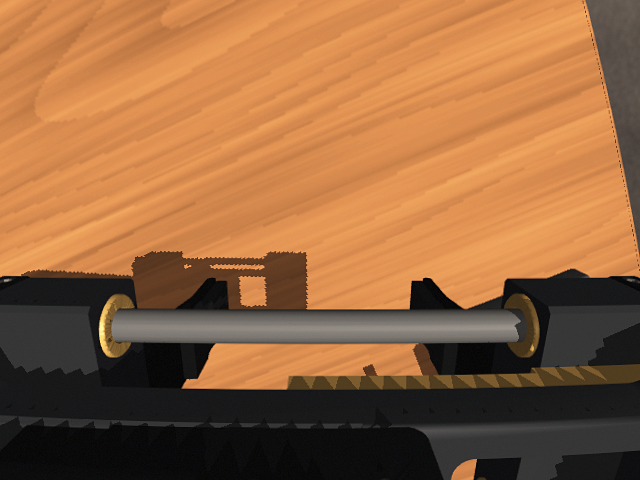

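```bash
cat > h.py <<'E'
import numpy as np,cv2
from scipy.spatial.transform import Rotation as R
from rig import *
def T_of(name,o=None):
    p=camera_params(name);T=np.eye(4)
    if name=="wrist":
        T[:3,:3]=R.from_quat(o["tool_rot"]).as_matrix();T[:3,3]=o["position"]
        return p,T@p["T_tool_cam"]
    T[:3,:3]=R.from_quat(p["attitude"]).as_matrix();T[:3,3]=p["position"];return p,T
def cloud(name,d,o=None):
    p,T=T_of(name,o);v,u=np.mgrid[0:480,0:640]
    n=cv2.undistortPoints(np.stack([u,v],-1).reshape(-1,1,2).astype(np.float64),p["intrinsics"],p["D"]).reshape(480,640,2)
    P=np.dstack([n[...,0]*d,n[...,1]*d,d]);return P@T[:3,:3].T+T[:3,3]
def ray(name,uv,z,o=None):
    p,T=T_of(name,o);n=cv2.undistortPoints(np.array(uv,float).reshape(-1,1,2),p["intrinsics"],p["D"]).reshape(-1,2)
    D=np.c_[n,np.ones(len(n))]@T[:3,:3].T;c=T[:3,3];return c+D*((z-c[2])/D[:,2])[:,None]
def proj(name,P,o=None):
    p,T=T_of(name,o);Ti=np.linalg.inv(T)
    return cv2.projectPoints(np.atleast_2d(P).astype(float),cv2.Rodrigues(Ti[:3,:3])[0],Ti[:3,3],p["intrinsics"],p["D"])[0].reshape(-1,2)
E
python3 - <<'E'
from h import *
for n,(a,b,c,e) in {"top":(260,180,160,120),"scene":(210,180,180,150)}.items():
    im=cv2.imread(f"pics/a_{n}.png")[b:b+e,a:a+c];cv2.imwrite(f"pics/b_{n}.png",cv2.resize(im,None,fx=4.4 if n=='top' else 4,fy=4.4 if n=='top' else 4,interpolation=cv2.INTER_CUBIC))
for n in ["top","scene"]:
    d=np.load(f"pics/a_{n}_d.npy");P=cloud(n,d)
    # saddle region
    def box(lo,hi): 
        m=((P>lo)&(P<hi)).all(-1)&(d>0);return P[m]
    # bench plane check
    print(n,"z bench",np.median(P[...,2][(d>0)&(abs(P[...,2])<.02)]))
    uv=(306,237) if n=="top" else (328,255)
    c=P[uv[1],uv[0]];print("saddle px",c)
    S=box([c[0]-.08,c[1]-.08,.12],[c[0]+.08,c[1]+.08,.25]);print(len(S),S.min(0),S.max(0))
    fin=S[S[:,2]>.18]; print("fin",len(fin),fin.mean(0),np.median(fin[:,2]));
    r=cv2.minAreaRect(fin[:,:2].astype(np.float32)*1000);print(r)
    bd=S[(S[:,2]>.155)&(S[:,2]<.17)]; print("board",np.median(bd[:,2]),cv2.minAreaRect(S[:,:2].astype(np.float32)*1000))
    uvr=(150,247) if n=="top" else (485,343)
    c=P[uvr[1],uvr[0]];print("rail px",c)
    Rr=box([c[0]-.2,c[1]-.2,.15],[c[0]+.2,c[1]+.2,.19]);print("rail",len(Rr),Rr.mean(0),cv2.minAreaRect(Rr[:,:2].astype(np.float32)*1000),Rr[:,2].max())
    uvf=(369,235) if n=="top" else (277,228)
    c=P[uvf[1],uvf[0]];print("fast",c)
    F=box([c[0]-.04,c[1]-.04,.103],[c[0]+.04,c[1]+.04,.16]);print(len(F),F.mean(0),F.max(0),cv2.minAreaRect(F[:,:2].astype(np.float32)*1000))
    C=box([.2,-.4,.086],[.8,.2,.098]);print("cover",len(C),np.median(C[:,2]),cv2.minAreaRect(C[:,:2].astype(np.float32)*1000))
E
```

```text
top z bench -2.8297721280212684e-05
saddle px [ 0.53470232 -0.07518649  0.19290293]
1067 [ 0.49651375 -0.12740011  0.12034772] [ 0.5872394  -0.02377809  0.19802612]
fin 220 [ 0.54240371 -0.07605199  0.19044037] 0.1907373878031725
((542.7179565429688, -75.88368225097656), (14.255827903747559, 69.85551452636719), 31.276443481445312)
board 0.16099909008873836 ((542.926025390625, -76.0108642578125), (56.46882629394531, 90.31990051269531), 31.175024032592773)
rail px [0.52346981 0.2692622  0.16290509]
rail 975 [0.53188921 0.2793771  0.16495154] ((566.7950439453125, 228.58624267578125), (128.9191436767578, 399.3065185546875), 34.84296417236328) 0.1731472756553034
fast [ 0.54554569 -0.22024694  0.1217757 ]
127 [ 0.54819688 -0.21958245  0.11972586] [ 0.56669238 -0.20022594  0.12876737] ((548.4987182617188, -219.5172576904297), (34.35029220581055, 36.65984344482422), 5.181943893432617)
cover 9115 0.0927675606164724 ((508.24749755859375, -77.74615478515625), (538.9313354492188, 478.4954528808594), 87.94255065917969)
scene z bench 0.0009287809721679752
saddle px [ 0.55397325 -0.06302479  0.1577
[... 245 characters left out ...]
81518555)
board 0.16118345326589567 ((542.985595703125, -73.07660675048828), (60.92343521118164, 89.95059967041016), 31.432781219482422)
rail px [0.5223632  0.28914888 0.16822941]
rail 1399 [0.53109752 0.29034997 0.16547165] ((566.230224609375, 232.09104919433594), (126.39697265625, 393.2171630859375), 34.782615661621094) 0.17349423734539327
fast [ 0.55513554 -0.20810914  0.12502437]
123 [ 0.55194336 -0.2141053   0.11932996] [ 0.56985156 -0.19669314  0.12706467] ((552.625732421875, -217.77154541015625), (44.16958999633789, 33.233455657958984), 75.00184631347656)
cover 8777 0.09275449607834396 ((508.4637451171875, -76.70999145507812), (535.0908813476562, 480.0784912109375), 87.75965118408203)
```

View pics/b_top.png

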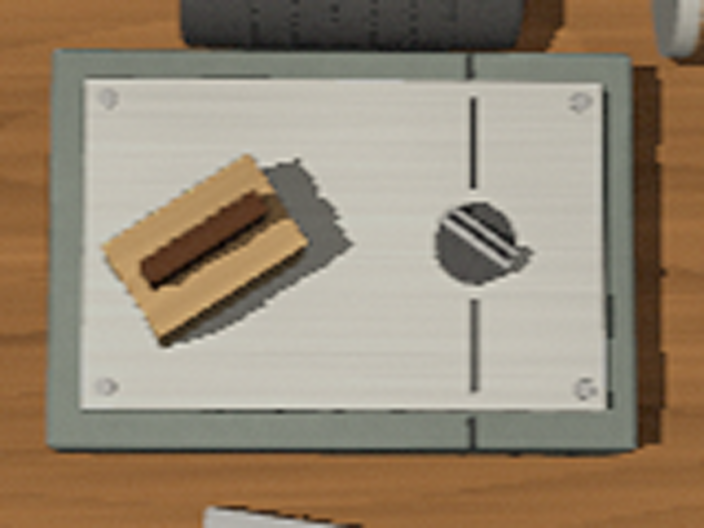

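View pics/b_scene.png

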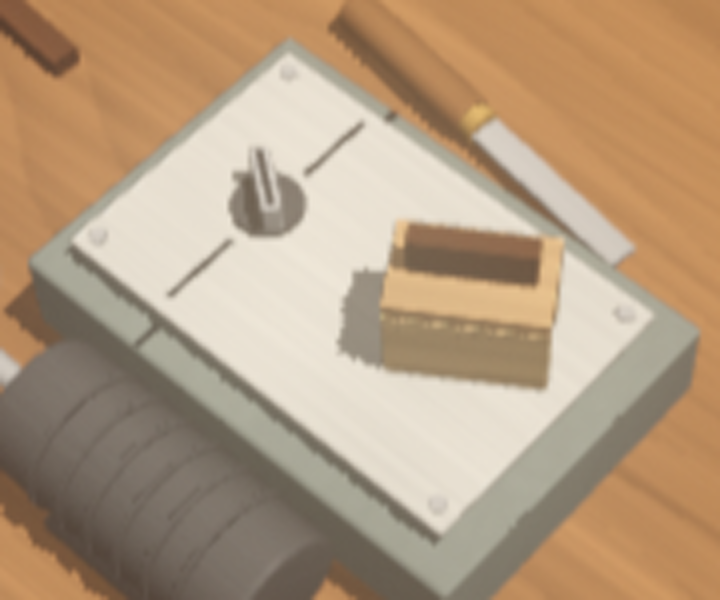

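```bash
python3 - <<'E'
from h import *
for n in ["top","scene"]:
    d=np.load(f"pics/a_{n}_d.npy");P=cloud(n,d)
    m=(P[...,2]>.155)&(P[...,2]<.185)&(d>0)&(P[...,1]>.1)&(P[...,1]<.46)
    k,l,s,c=cv2.connectedComponentsWithStats(m.astype(np.uint8))
    for i in range(1,k):
        if s[i,4]<100: continue
        Q=P[l==i];r=cv2.minAreaRect(Q[:,:2].astype(np.float32)*1000);print(n,s[i],c[i],Q.mean(0),r,np.percentile(Q[:,2],95))
    m=(P[...,2]>.109)&(P[...,2]<.14)&(d>0)&(P[...,1]>-.26)&(P[...,1]<-.17)&(P[...,0]>.5)&(P[...,0]<.6)
    Q=P[m];print("wing",len(Q),Q.mean(0),np.percentile(Q[:,2],[10,50,90]),cv2.minAreaRect(Q[:,:2].astype(np.float32)*1000))
    q=Q[:,:2]-Q[:,:2].mean(0);w,v=np.linalg.eigh(q.T@q);print(np.sqrt(w/len(q)),np.degrees(np.arctan2(v[1,1],v[0,1])))
    m=(abs(P[...,2]-.093)<.004)&(d>0)&(P[...,1]>-.32)&(P[...,1]<.05)&(P[...,0]>.4)&(P[...,0]<.66)
    k,l,s,c=cv2.connectedComponentsWithStats(m.astype(np.uint8));i=1+np.argmax(s[1:,4]);print("cover",cv2.minAreaRect(P[l==i][:,:2].astype(np.float32)*1000))
im=cv2.imread("pics/a_top.png")
cv2.imwrite("pics/c.png",np.vstack([cv2.resize(im[215:255,345:395],None,fx=12,fy=12,interpolation=cv2.INTER_NEAREST)]))
cv2.imwrite("pics/c2.png",cv2.resize(cv2.imread("pics/a_scene.png")[210:245,255:300],None,fx=14,fy=14,interpolation=cv2.INTER_NEAREST))
E
```

```text
top [ 79 230 128  32 938] [142.48294243 245.72814499] [0.52638097 0.28467567 0.16546935] ((526.8359375, 286.1658020019531), (19.04465103149414, 281.2903747558594), 10.05764389038086) 0.17006266692861216
wing 110 [ 0.54831835 -0.22004612  0.12195862] [0.11754004 0.12240382 0.12576659] ((549.1397705078125, -220.41424560546875), (43.65199279785156, 12.488348007202148), 53.08242416381836)
[0.00364504 0.0125932 ] 52.18043238851035
cover ((550.9441528320312, -150.7721710205078), (280.2514953613281, 179.96533203125), 88.67201232910156)
scene [ 414  311  143   75 1360] [486.37867647 347.54558824] [0.52770442 0.29384573 0.16585937] ((527.150146484375, 288.2392578125), (21.995319366455078, 278.2526550292969), 10.496170043945312) 0.17050457910510633
wing 110 [ 0.55119351 -0.21503647  0.12095047] [0.11423335 0.12200602 0.12478705] ((549.212646484375, -217.18211364746094), (46.25501251220703, 12.120267868041992), 52.45127868652344)
[0.00361277 0.01423681] 52.990227244729525
cover ((550.8575439453125, -147.63720703125), (281.27496337890625, 182.43809509277344), 88.66918182373047)
```

View pics/c.png

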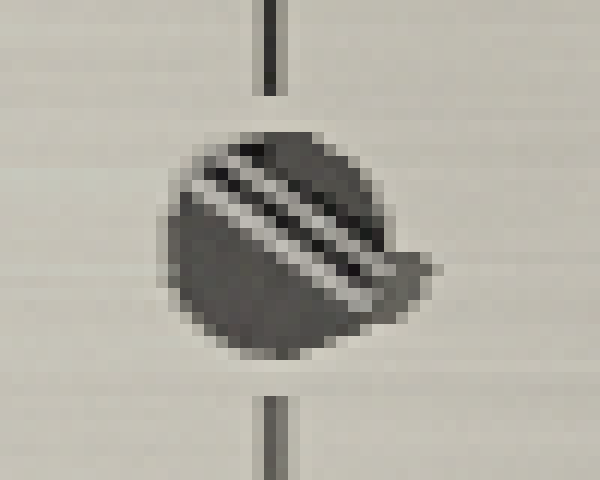

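```bash
cat >> h.py <<'E'
def Rdown(psi):
    c,s=np.cos(psi),np.sin(psi);return np.array([[0,c,s],[0,s,-c],[-1,0,0]])
def plan(target,psideg,n,rest=0):
    o=get_obs();Rc=R.from_quat(o["tool_rot"]);p=o["position"].copy();M=Rc.as_matrix()
    psi0=np.degrees(np.arctan2(M[1,1],M[0,1]))
    k=round((psi0-psideg)/180);psideg+=180*k
    rv=(Rc.inv()*R.from_matrix(Rdown(np.radians(psideg)))).as_rotvec()
    print("t",round(o["time"],2),"pos",p.round(4),"psi",psi0.round(2),"tilt",np.degrees(np.arccos(-M[2,0])).round(2),"q",o["q"].round(2),"F",o["ft_force"].round(2),"w",round(o["grip_width"],4))
    dp=(np.array(target)-p)/n
    for i in range(n):
        Ri=(Rc*R.from_rotvec(rv*i/n)).as_matrix()
        print(np.r_[Ri.T@dp*100,np.degrees(rv/n)/6].round(2).tolist(),end=",")
    print()
E
python3 -c "
from h import *
plan([.543,-.0745,.26],31.2,20)
plan([.543,-.0745,.26],31.2+180,20)"
```

```text
t 0.15 pos [0.2395 0.5767 0.2218] psi 67.44 tilt 0.09 q [ 1.    0.53  1.43 -0.    1.18 -0.18] F [-0.42 -0.95  0.45] w 0.087
[-0.19, -2.42, 2.65, 0.3, 0.0, 0.0],[-0.19, -2.34, 2.73, 0.3, 0.0, 0.0],[-0.19, -2.25, 2.8, 0.3, 0.0, 0.0],[-0.19, -2.16, 2.87, 0.3, 0.0, 0.0],[-0.19, -2.07, 2.94, 0.3, 0.0, 0.0],[-0.19, -1.98, 3.0, 0.3, 0.0, 0.0],[-0.19, -1.88, 3.06, 0.3, 0.0, 0.0],[-0.19, -1.78, 3.12, 0.3, 0.0, 0.0],[-0.19, -1.68, 3.17, 0.3, 0.0, 0.0],[-0.19, -1.58, 3.22, 0.3, 0.0, 0.0],[-0.19, -1.48, 3.27, 0.3, 0.0, 0.0],[-0.19, -1.38, 3.32, 0.3, 0.0, 0.0],[-0.19, -1.27, 3.36, 0.3, 0.0, 0.0],[-0.19, -1.16, 3.4, 0.3, 0.0, 0.0],[-0.19, -1.06, 3.43, 0.3, 0.0, 0.0],[-0.19, -0.95, 3.47, 0.3, 0.0, 0.0],[-0.19, -0.84, 3.49, 0.3, 0.0, 0.0],[-0.19, -0.73, 3.52, 0.3, 0.0, 0.0],[-0.19, -0.61, 3.54, 0.3, 0.0, 0.0],[-0.19, -0.5, 3.56, 0.3, 0.0, 0.0],
t 0.15 pos [0.2395 0.5767 0.2218] psi 67.44 tilt 0.09 q [ 1.    0.53  1.43 -0.    1.18 -0.18] F [-0.42 -0.95  0.45] w 0.087
[-0.19, -2.42, 2.65, 0.3, 0.0, 0.0],[-0.19, -2.34, 2.73, 0.3, 0.0, 0.0],[-0.19, -2.25, 2.8, 0.3, 0.0, 0.0],[-0.19, -2.16, 2.87, 0.3, 0.0, 0.0],[-0.19, -2.07, 2.94, 0.3, 0.0, 0.0],[-0.19, -1.98, 3.0, 0.3, 0.0, 0.0],[-0.19, -1.88, 3.06, 0.3, 0.0, 0.0],[-0.19, -1.78, 3.12, 0.3, 0.0, 0.0],[-0.19, -1.68, 3.17, 0.3, 0.0, 0.0],[-0.19, -1.58, 3.22, 0.3, 0.0, 0.0],[-0.19, -1.48, 3.27, 0.3, 0.0, 0.0],[-0.19, -1.38, 3.32, 0.3, 0.0, 0.0],[-0.19, -1.27, 3.36, 0.3, 0.0, 0.0],[-0.19, -1.16, 3.4, 0.3, 0.0, 0.0],[-0.19, -1.06, 3.43, 0.3, 0.0, 0.0],[-0.19, -0.95, 3.47, 0.3, 0.0, 0.0],[-0.19, -0.84, 3.49, 0.3, 0.0, 0.0],[-0.19, -0.73, 3.52, 0.3, 0.0, 0.0],[-0.19, -0.61, 3.54, 0.3, 0.0, 0.0],[-0.19, -0.5, 3.56, 0.3, 0.0, 0.0],
```

Call:
send_rows:
  steps:
    - [[-0.4,-2.4,2.7,0.3,0,0],[-0.4,-2.3,2.7,0.3,0,0],[-0.4,-2.2,2.8,0.3,0,0],[-0.3,-2.2,2.9,0.3,0,0],[-0.3,-2.1,2.9,0.3,0,0],[-0.3,-2.0,3.0,0.3,0,0],[-0.3,-1.9,3.0,0.3,0,0],[-0.3,-1.8,3.1,0.3,0,0]]

```text
time: 0.82
position: [0.3599, 0.3123, 0.2458]
tool_rot: [0.223, 0.672, -0.224, 0.67]
ft_force: [1.1, -0.0, -0.8]
grip_width: 0.0869
```

Call:
send_rows:
  steps:
    - [[-0.2,-1.7,3.1,0.3,0,0],[-0.2,-1.6,3.2,0.3,0,0],[-0.2,-1.5,3.2,0.3,0,0],[-0.2,-1.4,3.3,0.3,0,0],[-0.2,-1.3,3.3,0.3,0,0],[-0.2,-1.2,3.4,0.3,0,0],[0,-1.1,3.4,0.3,0,0],[0,-1.0,3.4,0.3,0,0]]

```text
time: 1.48
position: [0.479, 0.0385, 0.2584]
tool_rot: [0.309, 0.637, -0.31, 0.635]
ft_force: [-0.1, 0.0, 1.1]
grip_width: 0.0871
```

```bash
python3 -c "
from h import *
plan([.543,-.0745,.23],31.2,7)"
```

```text
t 1.48 pos [0.479  0.0385 0.2584] psi 38.03 tilt 0.18 q [-0.15  0.29  1.74 -0.    1.12 -0.82] F [-0.1   0.    1.08] w 0.0871
[0.4, -0.27, 1.84, 0.16, -0.0, 0.0],[0.4, -0.24, 1.84, 0.16, -0.0, 0.0],[0.4, -0.21, 1.84, 0.16, -0.0, 0.0],[0.4, -0.18, 1.85, 0.16, -0.0, 0.0],[0.4, -0.15, 1.85, 0.16, -0.0, 0.0],[0.41, -0.12, 1.85, 0.16, -0.0, 0.0],[0.41, -0.09, 1.85, 0.16, -0.0, 0.0],
```

Call:
send_rows:
  steps:
    - [[0.4,-0.3,1.8,0.2,0,0],[0.4,-0.2,1.8,0.2,0,0],[0.4,-0.2,1.8,0.2,0,0],[0.4,-0.2,1.8,0.2,0,0],[0.4,-0.2,1.9,0.1,0,0],[0.4,-0.1,1.9,0.1,0,0],[0.4,-0.1,1.9,0.1,0,0],[0,0,0,0,0,0]]

```text
time: 2.15
position: [0.5459, -0.0903, 0.2282]
tool_rot: [0.35, 0.613, -0.352, 0.614]
ft_force: [-0.0, 0.3, 0.0]
grip_width: 0.0872
```

```bash
python3 - <<'E'
from h import *
o=get_obs();im,d=camera("wrist");cv2.imwrite("pics/d.png",im[:,:,::-1])
plan([.543,-.0745,.165],31.2,4)
P=cloud("wrist",d,o)
for nm,lo,hi in [("fin",.182,.2),("board",.155,.168)]:
    m=(P[...,2]>lo)&(P[...,2]<hi)&(d>0)&(np.abs(P[...,0]-.543)<.07)&(np.abs(P[...,1]+.0745)<.07)
    Q=P[m]
    if len(Q):print(nm,len(Q),np.median(Q[:,2]),cv2.minAreaRect(Q[:,:2].astype(np.float32)*1000))
E
```

```text
t 2.2 pos [ 0.5447 -0.0887  0.2283] psi 30.43 tilt 0.15 q [-0.36  0.42  1.61 -0.    1.11 -0.89] F [-0.41  0.44 -0.35] w 0.0869
[1.58, 0.15, -0.33, -0.03, -0.0, 0.01],[1.58, 0.15, -0.33, -0.03, -0.0, 0.01],[1.58, 0.15, -0.33, -0.03, -0.0, 0.01],[1.58, 0.15, -0.33, -0.03, -0.0, 0.01],
fin 2948 0.19192920367867933 ((542.8501586914062, -74.95660400390625), (13.775388717651367, 70.09874725341797), 31.171110153198242)
board 8892 0.1620612253484263 ((543.072265625, -74.85413360595703), (56.415000915527344, 90.19796752929688), 31.31240463256836)
```

View pics/d.png

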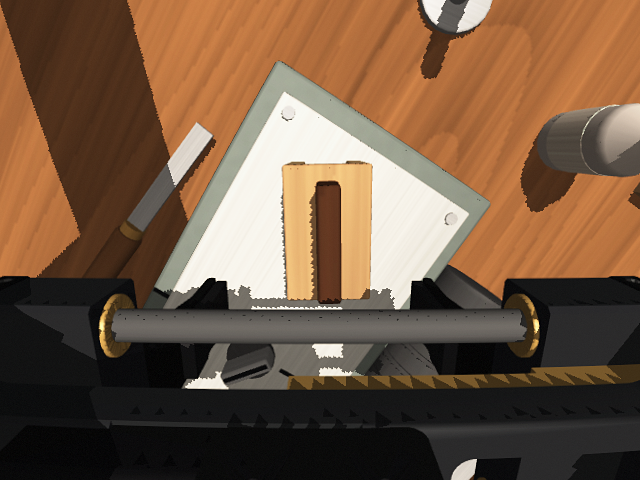

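The wrist view confirms the plywood saddle with its brown fin at about (328,235). The blue ones aren't on the cover. Depth puts it at (0.543,-0.075), 31.2°. Descending.

Call:
send_rows:
  steps:
    - [[0.8,0.3,-0.7,-0.1,0,0],[1.2,0.2,-0.6,0,0,0],[1.2,0,-0.2,0,0,0],[1.0,0,0,0,0,0],[0,0,0,0,0,0]]

```text
time: 2.62
position: [0.5372, -0.0664, 0.1838]
tool_rot: [0.346, 0.619, -0.347, 0.614]
ft_force: [0.7, -0.3, 0.5]
grip_width: 0.0871
```

```bash
python3 -c "
from h import *
plan([.543,-.0747,.165],31.2,3)"
```

```text
t 2.62 pos [ 0.5372 -0.0664  0.1838] psi 31.3 tilt 0.37 q [-0.33  0.47  1.68  0.    1.   -0.88] F [ 0.71 -0.32  0.49] w 0.0871
[0.62, 0.02, 0.34, 0.01, -0.02, 0.01],[0.63, 0.02, 0.34, 0.01, -0.02, 0.01],[0.63, 0.02, 0.34, 0.01, -0.02, 0.01],
```

Call:
send_rows:
  steps:
    - [[0.4,0,0.4,0,0,0],[0.4,0,0.3,0,0,0],[0.3,0,0,0,0,0],[0.2,0,0,0,0,0],[0,0,0,0,0,0]]

```text
time: 3.03
position: [0.5399, -0.0692, 0.1704]
tool_rot: [0.345, 0.62, -0.345, 0.615]
ft_force: [-0.4, 0.9, 1.1]
grip_width: 0.0872
```

```bash
python3 -c "
from h import *
plan([.543,-.0747,.165],31.2,2)"
```

```text
t 3.03 pos [ 0.5399 -0.0692  0.1704] psi 31.56 tilt 0.42 q [-0.33  0.49  1.68  0.    0.97 -0.89] F [-0.35  0.87  1.1 ] w 0.0872
[0.27, -0.01, 0.32, 0.03, -0.03, 0.02],[0.27, -0.01, 0.32, 0.03, -0.03, 0.02],
```

Call:
send_rows:
  steps:
    - [[0.3,0,0.4,0,0,0],[0.2,0,0.3,0,0,0],[0.1,0,0,0,0,0],[0,0,0,0,0,0]]

```text
time: 3.37
position: [0.5448, -0.0764, 0.1645]
tool_rot: [0.346, 0.619, -0.345, 0.615]
ft_force: [-0.0, 0.7, -0.4]
grip_width: 0.0872
```

```bash
python3 -c "
from h import *
plan([.543,-.0747,.165],31.2,2)"
```

```text
t 3.37 pos [ 0.5448 -0.0764  0.1645] psi 31.53 tilt 0.29 q [-0.34  0.51  1.68  0.    0.96 -0.89] F [-0.02  0.72 -0.43] w 0.0872
[-0.02, -0.03, -0.12, 0.03, -0.02, 0.01],[-0.02, -0.03, -0.12, 0.03, -0.02, 0.01],
```

Close enough; grip.

Call:
send_rows:
  steps:
    - [[0,0,0,0,0,0],[0,0,0,0,0,0],[0,0,0,0,0,0],[0,0,0,0,0,0],[0,0,0,0,0,0],[0,0,0,0,0,0]]
  gripper: 1
  force: 25

```text
time: 3.87
position: [0.5449, -0.0767, 0.1648]
tool_rot: [0.346, 0.619, -0.345, 0.615]
ft_force: [0.4, -0.3, 0.1]
grip_width: 0.0545
```

```bash
python3 -c "
from h import *
plan([.543,-.0747,.27],31.2,2)"
```

```text
t 3.87 pos [ 0.5449 -0.0767  0.1648] psi 31.5 tilt 0.27 q [-0.34  0.51  1.68  0.    0.96 -0.89] F [ 0.38 -0.31  0.1 ] w 0.0545
[-5.26, -0.04, -0.16, 0.02, -0.02, 0.01],[-5.26, -0.03, -0.15, 0.02, -0.02, 0.01],
```

Call:
send_rows:
  steps:
    - [[0,0,0,0,0,0],[0,0,0,0,0,0],[0,0,0,0,0,0],[0,0,0,0,0,0],[0,0,0,0,0,0],[0,0,0,0,0,0],[0,0,0,0,0,0],[0,0,0,0,0,0]]

```text
time: 4.53
position: [0.5449, -0.0765, 0.165]
tool_rot: [0.346, 0.619, -0.345, 0.615]
ft_force: [-1.0, -0.6, -0.5]
grip_width: 0.0139
```

Call:
send_rows:
  steps:
    - [[0,0,0,0,0,0],[0,0,0,0,0,0]]

```text
time: 4.7
position: [0.5449, -0.0765, 0.1649]
tool_rot: [0.346, 0.619, -0.345, 0.615]
ft_force: [-1.0, -0.7, 0.2]
grip_width: 0.014
```

Call:
send_rows:
  steps:
    - [[-0.5,0,0,0,0,0],[-1.0,0,0,0,0,0],[-1.5,0,0,0,0,0],[-2.0,0,0,0,0,0],[-2.0,0,0,0,0,0],[-2.0,0,0,0,0,0],[-1.0,0,0,0,0,0],[-0.5,0,0,0,0,0]]

```text
time: 5.37
position: [0.5427, -0.076, 0.2757]
tool_rot: [0.345, 0.621, -0.346, 0.613]
ft_force: [0.7, -0.3, -1.3]
grip_width: 0.0138
```

```bash
python3 -c "
from h import *
im,d=camera('scene');cv2.imwrite('pics/e.png',im[:,:,::-1])
plan([.527,.287,.29],10.3,16)"
```

```text
t 5.42 pos [ 0.5435 -0.0762  0.2766] psi 31.52 tilt 0.56 q [-0.34  0.37  1.55  0.    1.23 -0.89] F [ 0.48 -0.48 -0.72] w 0.0139
[-0.07, 1.1, -1.99, 0.22, -0.0, 0.0],[-0.07, 1.05, -2.01, 0.22, -0.0, 0.0],[-0.07, 1.01, -2.04, 0.22, -0.0, 0.0],[-0.07, 0.96, -2.06, 0.22, -0.0, 0.0],[-0.07, 0.91, -2.08, 0.22, -0.0, 0.0],[-0.07, 0.86, -2.1, 0.22, -0.0, 0.0],[-0.08, 0.81, -2.12, 0.22, -0.0, 0.0],[-0.08, 0.76, -2.14, 0.22, -0.0, 0.0],[-0.08, 0.71, -2.16, 0.22, -0.0, 0.0],[-0.08, 0.66, -2.17, 0.22, -0.0, 0.0],[-0.08, 0.61, -2.19, 0.22, -0.0, 0.0],[-0.08, 0.56, -2.2, 0.22, -0.0, 0.0],[-0.08, 0.51, -2.21, 0.22, -0.0, 0.0],[-0.08, 0.46, -2.23, 0.22, -0.0, 0.0],[-0.08, 0.41, -2.24, 0.22, -0.0, 0.0],[-0.08, 0.36, -2.24, 0.22, -0.0, 0.0],
```

View pics/e.png

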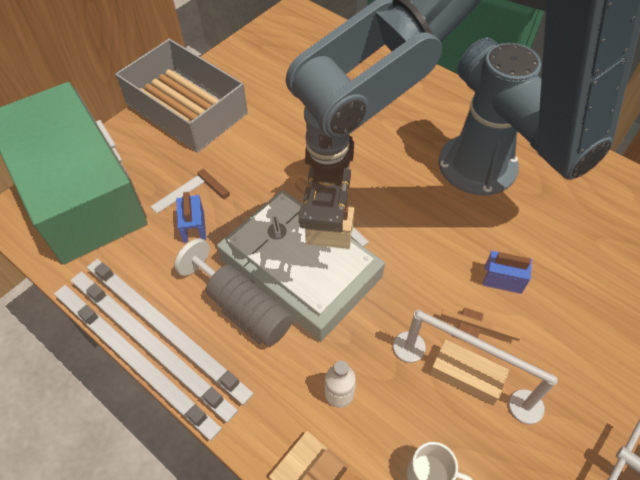

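The saddle is lifted, at about (330,230), and hangs below the gripper clear of the cover. I'm carrying it to the rail.

Call:
send_rows:
  steps:
    - [[-0.2,0.7,-1.2,0.2,0,0],[-0.2,1.0,-2.0,0.2,0,0],[-0.1,1.0,-2.0,0.2,0,0],[-0.1,1.0,-2.1,0.2,0,0],[-0.1,0.9,-2.1,0.2,0,0],[-0.1,0.9,-2.1,0.2,0,0],[-0.1,0.8,-2.1,0.2,0,0],[-0.1,0.8,-2.1,0.2,0,0]]

```text
time: 6.08
position: [0.5335, 0.0978, 0.285]
tool_rot: [0.399, 0.587, -0.403, 0.578]
ft_force: [0.2, -0.3, -1.7]
grip_width: 0.0136
```

Call:
send_rows:
  steps:
    - [[0,0.7,-2.2,0.2,0,0],[0,0.7,-2.2,0.2,0,0],[0,0.6,-2.2,0.2,0,0],[0,0.6,-2.2,0.2,0,0],[0,0.5,-2.2,0.2,0,0],[0,0.4,-1.5,0.2,0,0],[0,0.2,-0.8,0.2,0,0],[0,0,0,0,0,0]]

```text
time: 6.75
position: [0.5217, 0.2468, 0.2799]
tool_rot: [0.438, 0.559, -0.449, 0.543]
ft_force: [-0.2, -0.3, -1.3]
grip_width: 0.0139
```

```bash
python3 -c "
from h import *
plan([.527,.287,.27],10.3,4)"
```

```text
t 6.75 pos [0.5217 0.2468 0.2799] psi 12.37 tilt 1.59 q [0.24 0.41 1.47 0.01 1.29 0.03] F [-0.18 -0.31 -1.3 ] w 0.0139
[0.25, 0.35, -0.95, 0.09, -0.02, 0.06],[0.25, 0.34, -0.95, 0.09, -0.02, 0.06],[0.25, 0.33, -0.96, 0.09, -0.02, 0.06],[0.25, 0.32, -0.96, 0.09, -0.02, 0.06],
```

Call:
send_rows:
  steps:
    - [[0,0.4,-1.2,0.1,0,0.05],[0,0.4,-1.2,0.1,0,0.05],[0,0.2,-0.8,0.1,0,0.05],[0,0,-0.3,0,0,0],[0,0,0,0,0,0],[0,0,0,0,0,0]]

```text
time: 7.25
position: [0.5221, 0.2814, 0.2766]
tool_rot: [0.447, 0.549, -0.456, 0.539]
ft_force: [0.7, 0.3, -1.7]
grip_width: 0.0137
```

```bash
python3 - <<'E'
from h import *
o=get_obs();im,d=camera("wrist");cv2.imwrite("pics/f.png",im[:,:,::-1])
plan([.527,.287,.27],10.3,3)
P=cloud("wrist",d,o)
m=(P[...,2]>.15)&(P[...,2]<.18)&(d>0)&(P[...,1]>.1)&(P[...,1]<.46)&(P[...,0]>.45)&(P[...,0]<.6)
k,l,s,c=cv2.connectedComponentsWithStats(m.astype(np.uint8))
for i in range(1,k):
    if s[i,4]<200: continue
    Q=P[l==i];print(s[i],Q.mean(0),cv2.minAreaRect(Q[:,:2].astype(np.float32)*1000),np.percentile(Q[:,2],95))
E
```

```text
t 7.3 pos [0.5221 0.2813 0.2766] psi 10.6 tilt 1.11 q [0.3  0.44 1.44 0.01 1.29 0.12] F [-0.13 -0.16 -2.06] w 0.0139
[0.22, 0.2, -0.16, 0.02, -0.01, 0.06],[0.22, 0.2, -0.16, 0.02, -0.01, 0.06],[0.22, 0.2, -0.16, 0.02, -0.01, 0.06],
[ 317   39   29  156 3495] [0.51160581 0.37309364 0.16714763] ((512.8619995117188, 371.5999755859375), (19.698152542114258, 108.42505645751953), 11.38924503326416) 0.16976446213360405
```

View pics/f.png

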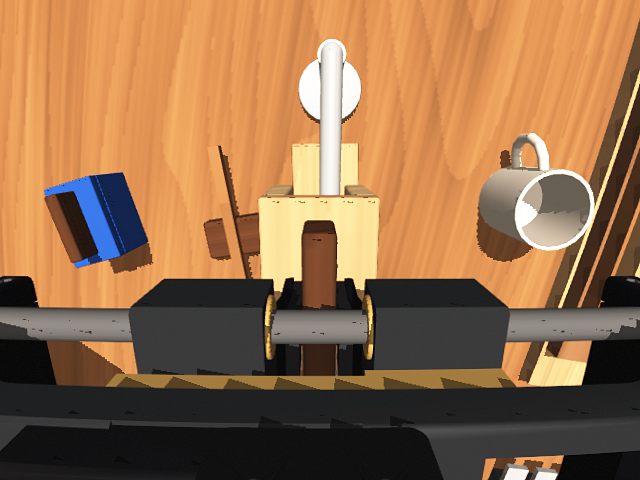

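Call:
send_rows:
  steps:
    - [[0.2,0.3,-0.3,0,0,0.06],[0.2,0.3,-0.2,0,0,0.06],[0.3,0.1,0,0,0,0.06],[0.2,0,0,0,0,0],[0,0,0,0,0,0]]

```text
time: 7.72
position: [0.5291, 0.2859, 0.2667]
tool_rot: [0.453, 0.544, -0.451, 0.543]
ft_force: [0.5, -0.8, -1.9]
grip_width: 0.0136
```

```bash
python3 -c "
from h import *
plan([.527,.287,.187],10.4,6)"
```

```text
t 7.72 pos [0.5291 0.2859 0.2667] psi 10.48 tilt 0.2 q [0.31 0.45 1.44 0.   1.25 0.12] F [ 0.45 -0.83 -1.94] w 0.0136
[1.33, -0.03, -0.02, 0.0, -0.0, -0.0],[1.33, -0.03, -0.02, 0.0, -0.0, -0.0],[1.33, -0.03, -0.02, 0.0, -0.0, -0.0],[1.33, -0.03, -0.02, 0.0, -0.0, -0.0],[1.33, -0.03, -0.02, 0.0, -0.0, -0.0],[1.33, -0.03, -0.02, 0.0, -0.0, -0.0],
```

Call:
send_rows:
  steps:
    - [[0.7,-0.1,0,0,0,0],[0.8,-0.1,0,0,0,0],[0.8,0,0,0,0,0],[0.5,0,0,0,0,0],[0,0,0,0,0,0]]

```text
time: 8.13
position: [0.5264, 0.2852, 0.2352]
tool_rot: [0.453, 0.544, -0.452, 0.543]
ft_force: [-0.4, 0.5, -1.7]
grip_width: 0.0137
```

```bash
python3 -c "
from h import *
plan([.527,.287,.187],10.4,4)"
```

```text
t 8.13 pos [0.5264 0.2852 0.2352] psi 10.47 tilt 0.15 q [0.31 0.48 1.49 0.   1.18 0.12] F [-0.42  0.51 -1.74] w 0.0137
[1.21, 0.02, -0.04, 0.0, -0.01, -0.0],[1.21, 0.02, -0.04, 0.0, -0.01, -0.0],[1.21, 0.02, -0.04, 0.0, -0.01, -0.0],[1.21, 0.02, -0.04, 0.0, -0.01, -0.0],
```

Call:
send_rows:
  steps:
    - [[0.6,0,0,0,0,0],[0.9,0,0,0,0,0],[0.9,0,0,0,0,0],[0.9,0,0,0,0,0],[0.6,0,0,0,0,0],[0.2,0,0,0,0,0],[0,0,0,0,0,0]]

```text
time: 8.72
position: [0.526, 0.2852, 0.1885]
tool_rot: [0.452, 0.545, -0.452, 0.542]
ft_force: [1.2, -0.0, -1.0]
grip_width: 0.0135
```

```bash
python3 -c "
from h import *
im,d=camera('scene');cv2.imwrite('pics/g.png',cv2.resize(im[280:440,380:580,::-1],None,fx=3.5,fy=3.5))
plan([.527,.287,.185],10.4,4)"
```

```text
t 8.77 pos [0.526  0.2852 0.1887] psi 10.47 tilt 0.17 q [0.31 0.53 1.54 0.   1.08 0.12] F [ 0.72 -0.24 -1.52] w 0.0139
[0.09, 0.03, -0.04, 0.0, -0.01, 0.0],[0.09, 0.03, -0.04, 0.0, -0.01, 0.0],[0.09, 0.03, -0.04, 0.0, -0.01, 0.0],[0.09, 0.03, -0.04, 0.0, -0.01, 0.0],
```

View pics/g.png

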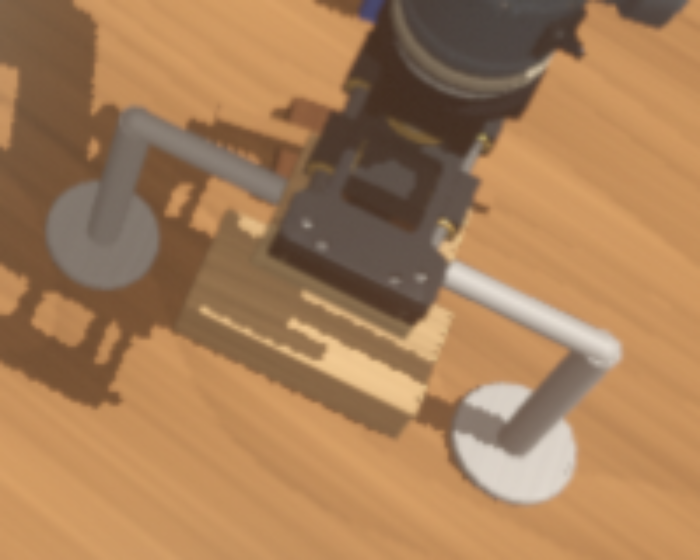

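Call:
send_rows:
  steps:
    - [[0.2,0,0,0,0,0],[0.2,0,0,0,0,0],[0.1,0,0,0,0,0],[0,0,0,0,0,0],[0,0,0,0,0,0]]

```text
time: 9.18
position: [0.5272, 0.2856, 0.1847]
tool_rot: [0.453, 0.544, -0.451, 0.543]
ft_force: [1.2, -1.1, -2.0]
grip_width: 0.0136
```

Call:
send_rows:
  steps:
    - [[0.1,0,0,0,0,0],[0.1,0,0,0,0,0],[0,0,0,0,0,0],[0,0,0,0,0,0]]

```text
time: 9.52
position: [0.5278, 0.2858, 0.1843]
tool_rot: [0.454, 0.543, -0.45, 0.544]
ft_force: [0.1, 0.5, -1.5]
grip_width: 0.0141
```

Call:
send_rows:
  steps:
    - [[0.2,0,0,0,0,0],[0.1,0,0,0,0,0],[0,0,0,0,0,0],[0,0,0,0,0,0]]

```text
time: 9.85
position: [0.5282, 0.286, 0.1841]
tool_rot: [0.455, 0.543, -0.45, 0.544]
ft_force: [1.0, -0.9, -2.3]
grip_width: 0.0138
```

```bash
python3 -c "
from h import *
plan([.527,.287,.185],10.4,1)"
```

```text
t 9.85 pos [0.5282 0.286  0.1841] psi 10.49 tilt 0.42 q [0.31 0.54 1.54 0.   1.06 0.12] F [ 0.95 -0.9  -2.29] w 0.0138
[-0.09, -0.1, -0.12, 0.01, -0.03, -0.06],
```

Call:
send_rows:
  steps:
    - [[0.3,-0.1,0,0,0,0],[0.2,0,0,0,0,-0.05],[0,0,0,0,0,0]]

```text
time: 10.1
position: [0.5287, 0.2861, 0.1845]
tool_rot: [0.454, 0.543, -0.45, 0.544]
ft_force: [-0.7, 0.9, -1.9]
grip_width: 0.0137
```

```bash
python3 -c "
from h import *
plan([.527,.287,.185],10.4,1)"
```

```text
t 10.1 pos [0.5287 0.2861 0.1845] psi 10.51 tilt 0.39 q [0.31 0.54 1.54 0.   1.06 0.12] F [-0.72  0.9  -1.87] w 0.0137
[-0.05, -0.15, -0.12, 0.02, -0.03, -0.06],
```

```bash
python3 - <<'E'
from h import *
o=get_obs();print(o["joint_torque"],o["moment"],o["joint_velocities"])
im,d=camera('scene');cv2.imwrite('pics/i.png',im[:,:,::-1])
im,d=camera('wrist');cv2.imwrite('pics/i2.png',im[:,:,::-1])
print(get_obs()["position"],get_obs()["ft_force"])
E
```

```text
[ 1.57063996e-02 -4.41490960e+01 -1.65733498e+01  8.49098875e-02
  1.31514464e-01 -2.82613350e-03] [-0.08624252  0.04730935  0.02739219] [ 0.00205942 -0.0204828  -0.00357092 -0.00511381  0.00683697  0.00119427]
[0.52874824 0.28613923 0.18385297] [0.50551879 0.07610311 4.60451517]
```

View pics/i.png

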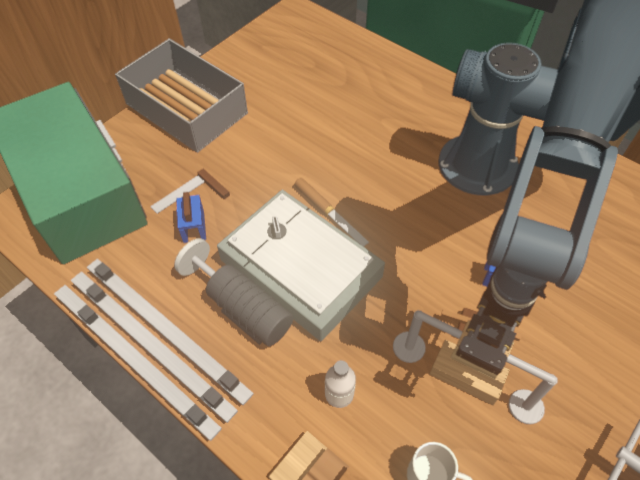

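View pics/i2.png

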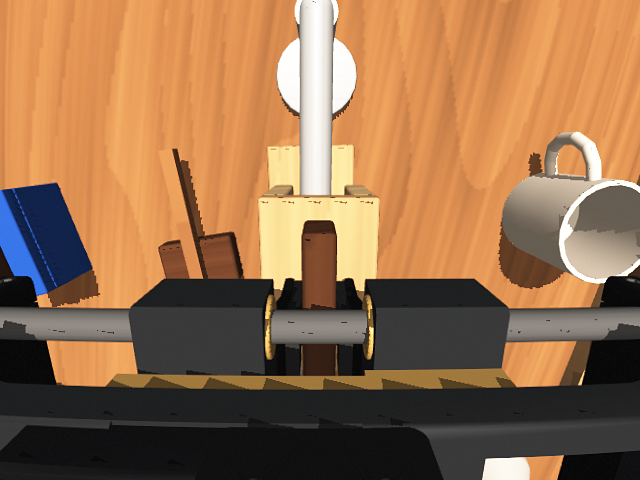

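Contact force is 4.6 N at z = 0.184, the predicted seat height, and the bar (col 316) is centred in the channel. Releasing.

Call:
send_rows:
  steps:
    - [[0,0,0,0,0,0],[0,0,0,0,0,0],[0,0,0,0,0,0],[0,0,0,0,0,0],[0,0,0,0,0,0],[0,0,0,0,0,0],[0,0,0,0,0,0]]
  gripper: 0

```text
time: 10.78
position: [0.5289, 0.2861, 0.1818]
tool_rot: [0.454, 0.543, -0.45, 0.544]
ft_force: [0.1, -0.9, 0.2]
grip_width: 0.0528
```

```bash
python3 -c "
from h import *
im,d=camera('wrist');cv2.imwrite('pics/j.png',im[:,:,::-1])
plan([.527,.287,.185],10.4,1)"
```

```text
t 10.83 pos [0.5289 0.2862 0.1818] psi 10.5 tilt 0.34 q [0.31 0.54 1.54 0.   1.06 0.12] F [-1.12 -0.29 -0.64] w 0.0561
[-0.32, -0.17, -0.12, 0.02, -0.03, -0.05],
```

View pics/j.png

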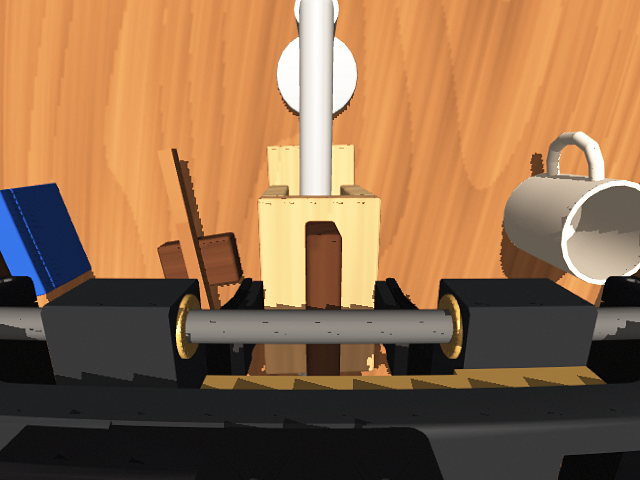

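Call:
send_rows:
  steps:
    - [[-0.3,0,0,0,0,0],[-0.5,0,0,0,0,0],[-1,0,0,0,0,0],[-1.5,0,0,0,0,0],[-2,0,0,0,0,0],[-2,0,0,0,0,0],[-1.5,0,0,0,0,0],[-0.5,0,0,0,0,0]]

```text
time: 11.5
position: [0.5276, 0.2855, 0.2815]
tool_rot: [0.453, 0.544, -0.451, 0.543]
ft_force: [0.2, -0.3, -0.1]
grip_width: 0.0867
```

```bash
python3 - <<'E'
from h import *
o=get_obs();im,d=camera("wrist");cv2.imwrite("pics/k.png",im[:,:,::-1])
P=cloud("wrist",d,o)
for nm,lo,hi in [("fin",.2,.225),("board",.17,.19)]:
    m=(P[...,2]>lo)&(P[...,2]<hi)&(d>0)&(np.abs(P[...,0]-.527)<.07)&(np.abs(P[...,1]-.287)<.07)
    Q=P[m]
    if len(Q):print(nm,len(Q),np.median(Q[:,2]),cv2.minAreaRect(Q[:,:2].astype(np.float32)*1000))
# wing jaw: wing dir 52.7 -> jaw 142.7/-37.3
plan([.5494,-.219,.2],-37.3,20)
E
```

```text
fin 2265 0.2104634909453987 ((532.4307250976562, 289.4237060546875), (15.019499778747559, 69.84210968017578), 10.271339416503906)
board 6477 0.18154061341562489 ((527.9871215820312, 293.97412109375), (57.07469177246094, 128.4550323486328), 10.45007610321045)
t 11.55 pos [0.528  0.2856 0.2819] psi 10.5 tilt 0.29 q [0.31 0.43 1.43 0.   1.28 0.12] F [0.33 0.14 0.7 ] w 0.0865
[0.4, -0.36, 2.5, 0.4, -0.0, -0.0],[0.4, -0.25, 2.51, 0.4, -0.0, -0.0],[0.4, -0.15, 2.52, 0.4, -0.0, -0.0],[0.4, -0.04, 2.53, 0.4, -0.0, -0.0],[0.4, 0.06, 2.53, 0.4, -0.0, -0.0],[0.4, 0.17, 2.52, 0.4, -0.0, -0.0],[0.4, 0.27, 2.51, 0.4, -0.0, -0.0],[0.4, 0.38, 2.5, 0.4, -0.0, -0.0],[0.41, 0.48, 2.48, 0.4, -0.0, -0.0],[0.41, 0.59, 2.46, 0.4, -0.0, -0.0],[0.41, 0.69, 2.43, 0.4, -0.0, -0.0],[0.41, 0.79, 2.4, 0.4, -0.0, -0.0],[0.41, 0.89, 2.36, 0.4, -0.0, -0.0],[0.41, 0.99, 2.33, 0.4, -0.0, -0.0],[0.41, 1.08, 2.28, 0.4, -0.0, -0.0],[0.41, 1.18, 2.23, 0.4, -0.0, -0.0],[0.41, 1.27, 2.18, 0.4, -0.0, -0.0],[0.41, 1.36, 2.13, 0.4, -0.0, -0.0],[0.41, 1.45, 2.07, 0.4, -0.0, -0.0],[0.41, 1.53, 2.01, 0.4, -0.0, -0.0],
```

View pics/k.png

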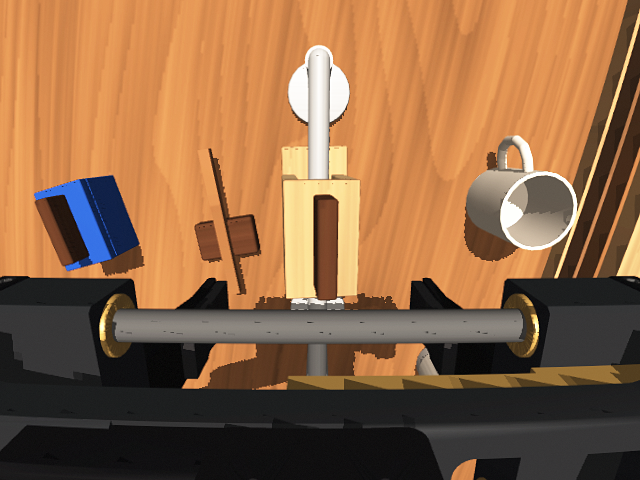

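The saddle hangs astride the bar between the posts (wrist px 320,240), level to a few degrees. Now the fastener.

Call:
send_rows:
  steps:
    - [[0,-0.4,1.5,0.4,0,0],[0,-0.3,2.5,0.4,0,0],[0,-0.2,2.5,0.4,0,0],[0,0,2.5,0.4,0,0],[0,0.1,2.5,0.4,0,0],[0,0.2,2.5,0.4,0,0],[0,0.3,2.5,0.4,0,0],[0.2,0.4,2.5,0.4,0,0]]

```text
time: 12.22
position: [0.5272, 0.0868, 0.2751]
tool_rot: [-0.54, -0.458, 0.541, -0.454]
ft_force: [0.2, -0.8, -1.2]
grip_width: 0.0869
```

Call:
send_rows:
  steps:
    - [[0.3,0.5,2.5,0.4,0,0],[0.4,0.6,2.5,0.4,0,0],[0.5,0.7,2.4,0.4,0,0],[0.5,0.8,2.4,0.4,0,0],[0.5,0.9,2.4,0.4,0,0],[0.5,1.0,2.3,0.4,0,0],[0.5,1.1,2.3,0.4,0,0],[0.4,0.8,1.5,0.4,0,0]]

```text
time: 12.88
position: [0.5192, -0.1234, 0.2307]
tool_rot: [-0.609, -0.354, 0.62, -0.345]
ft_force: [-0.2, 0.1, -0.7]
grip_width: 0.087
```

```bash
python3 -c "
from h import *
plan([.5494,-.219,.19],-37.3,4)"
```

```text
t 12.88 pos [ 0.5192 -0.1234  0.2307] psi -30.75 tilt 1.14 q [-0.44  0.4   1.64 -0.01  1.12  0.1 ] F [-0.23  0.13 -0.7 ] w 0.087
[0.99, 1.89, 1.66, 0.27, 0.02, 0.04],[1.0, 1.93, 1.61, 0.27, 0.02, 0.04],[1.0, 1.97, 1.56, 0.27, 0.02, 0.04],[1.01, 2.01, 1.5, 0.27, 0.02, 0.04],
```

Call:
send_rows:
  steps:
    - [[0.5,1.9,1.7,0.3,0,0.04],[0.6,1.9,1.6,0.3,0,0.04],[0.6,1.9,1.5,0.2,0,0.04],[0.5,1.0,0.8,0.1,0,0.04],[0,0,0,0,0,0],[0,0,0,0,0,0]]

```text
time: 13.38
position: [0.536, -0.2159, 0.2007]
tool_rot: [-0.628, -0.316, 0.64, -0.311]
ft_force: [0.2, 0.6, 0.7]
grip_width: 0.0869
```

```bash
python3 - <<'E'
from h import *
plan([.5494,-.219,.19],-37.3,2)
o=get_obs();im,d=camera("wrist");cv2.imwrite("pics/l.png",im[:,:,::-1])
P=cloud("wrist",d,o)
m=(P[...,2]>.115)&(P[...,2]<.14)&(d>0)&(np.abs(P[...,0]-.55)<.04)&(np.abs(P[...,1]+.22)<.04)
Q=P[m];print("wing",len(Q));
if len(Q): print(np.median(Q,0),cv2.minAreaRect(Q[:,:2].astype(np.float32)*1000))
E
```

```text
t 13.38 pos [ 0.536  -0.2159  0.2007] psi -37.35 tilt 1.08 q [-0.57  0.5   1.56 -0.01  1.1   0.09] F [0.19 0.59 0.68] w 0.0869
[0.52, 0.63, -0.29, -0.0, 0.06, 0.07],[0.53, 0.63, -0.29, -0.0, 0.06, 0.07],
wing 1133
[ 0.550373   -0.21773051  0.12409356] ((549.63232421875, -219.13771057128906), (43.89187240600586, 12.078619003295898), 52.49373245239258)
```

View pics/l.png

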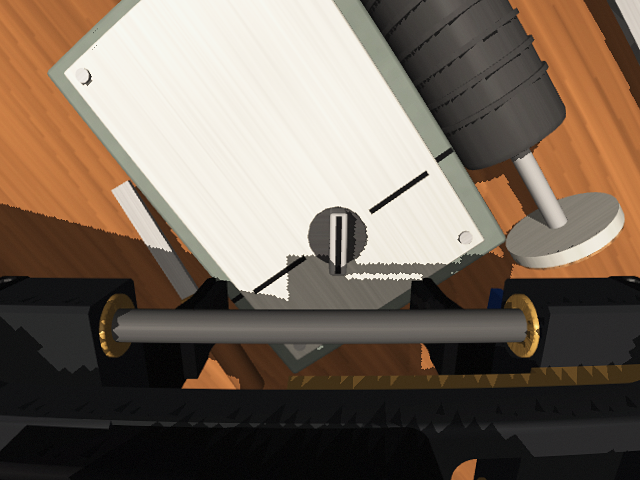

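Call:
send_rows:
  steps:
    - [[0.4,0.7,-0.3,0,0.06,0.07],[0.8,0.5,-0.2,0,0.06,0.07],[1,0,0,0,0,0],[1,0,0,0,0,0],[0.5,0,0,0,0,0],[0,0,0,0,0,0]]

```text
time: 13.93
position: [0.5487, -0.2131, 0.1607]
tool_rot: [0.633, 0.316, -0.632, 0.315]
ft_force: [-0.5, 1.0, 0.4]
grip_width: 0.087
```

```bash
python3 - <<'E'
from h import *
plan([.5496,-.219,.15],-37.5,2)
plan([.5496,-.219,.104],-37.5,4)
E
```

```text
t 13.93 pos [ 0.5487 -0.2131  0.1607] psi -36.95 tilt 0.12 q [-0.56  0.56  1.59  0.    1.    0.08] F [-0.46  0.96  0.35] w 0.087
[0.53, 0.21, 0.21, 0.05, -0.01, -0.0],[0.53, 0.21, 0.21, 0.05, -0.01, -0.0],
t 13.93 pos [ 0.5487 -0.2131  0.1607] psi -36.95 tilt 0.12 q [-0.56  0.56  1.59  0.    1.    0.08] F [-0.46  0.96  0.35] w 0.087
[1.42, 0.11, 0.11, 0.02, -0.01, -0.0],[1.42, 0.11, 0.11, 0.02, -0.01, -0.0],[1.42, 0.11, 0.11, 0.02, -0.01, -0.0],[1.42, 0.11, 0.11, 0.02, -0.01, -0.0],
```

Call:
send_rows:
  steps:
    - [[0.3,0.3,0.3,0.1,0,0],[0.7,0.2,0.2,0,0,0],[0.8,0,0,0,0,0],[0.8,0,0,0,0,0],[0.6,0,0,0,0,0],[0.2,0,0,0,0,0],[0,0,0,0,0,0]]

```text
time: 14.52
position: [0.5495, -0.2204, 0.1222]
tool_rot: [0.635, 0.313, -0.634, 0.312]
ft_force: [-0.1, 0.9, 0.6]
grip_width: 0.087
```

```bash
python3 - <<'E'
from h import *
plan([.5496,-.219,.105],-37.5,4)
E
```

```text
t 14.52 pos [ 0.5495 -0.2204  0.1222] psi -37.59 tilt 0.13 q [-0.57  0.61  1.61  0.    0.92  0.08] F [-0.14  0.85  0.59] w 0.087
[0.43, -0.02, -0.03, -0.0, -0.0, 0.0],[0.43, -0.02, -0.03, -0.0, -0.0, 0.0],[0.43, -0.02, -0.03, -0.0, -0.0, 0.0],[0.43, -0.02, -0.03, -0.0, -0.0, 0.0],
```

Call:
send_rows:
  steps:
    - [[0.4,-0.1,-0.1,0,0,0],[0.5,0,0,0,0,0],[0.4,0,0,0,0,0],[0.2,0,0,0,0,0],[0,0,0,0,0,0],[0,0,0,0,0,0]]

```text
time: 15.02
position: [0.5496, -0.2188, 0.1059]
tool_rot: [0.635, 0.313, -0.634, 0.312]
ft_force: [0.3, -0.3, -0.1]
grip_width: 0.0866
```

```bash
python3 - <<'E'
from h import *
plan([.5496,-.219,.105],-37.5,1)
E
```

```text
t 15.02 pos [ 0.5496 -0.2188  0.1059] psi -37.59 tilt 0.12 q [-0.57  0.64  1.62  0.    0.89  0.09] F [ 0.32 -0.32 -0.15] w 0.0866
[0.09, 0.01, 0.02, -0.01, -0.02, 0.01],
```

Call:
send_rows:
  steps:
    - [[0,0,0,0,0,0],[0,0,0,0,0,0],[0,0,0,0,0,0],[0,0,0,0,0,0],[0,0,0,0,0,0],[0,0,0,0,0,0],[0,0,0,0,0,0],[0,0,0,0,0,0]]
  gripper: 1
  force: 30

```text
time: 15.68
position: [0.5503, -0.2193, 0.1071]
tool_rot: [0.635, 0.312, -0.633, 0.313]
ft_force: [0.1, -0.1, -0.2]
grip_width: 0.0419
```

Call:
send_rows:
  steps:
    - [[0,0,0,0,0,0],[0,0,0,0,0,0],[0,0,0,0,0,0],[0,0,0,0,0,0],[0,0,0,0,0,0],[0,0,0,0,0,0]]

```text
time: 16.18
position: [0.5492, -0.2183, 0.1069]
tool_rot: [0.635, 0.313, -0.634, 0.312]
ft_force: [0.1, -0.5, 1.7]
grip_width: 0.0117
```

```bash
python3 - <<'E'
from h import *
plan([.5496,-.219,.105],-91.33,10)
E
```

```text
t 16.18 pos [ 0.5492 -0.2183  0.1069] psi -37.57 tilt 0.14 q [-0.57  0.63  1.62  0.    0.89  0.09] F [ 0.06 -0.46  1.66] w 0.0117
[0.02, 0.01, 0.0, 0.9, -0.0, 0.0],[0.02, 0.01, 0.0, 0.9, -0.0, 0.0],[0.02, 0.01, 0.0, 0.9, -0.0, 0.0],[0.02, 0.01, 0.0, 0.9, -0.0, 0.0],[0.02, 0.01, -0.0, 0.9, -0.0, 0.0],[0.02, 0.01, -0.0, 0.9, -0.0, 0.0],[0.02, 0.01, -0.0, 0.9, -0.0, 0.0],[0.02, 0.01, -0.0, 0.9, -0.0, 0.0],[0.02, 0.01, -0.0, 0.9, -0.0, 0.0],[0.02, 0.01, -0.0, 0.9, -0.0, 0.0],
```

Call:
send_rows:
  steps:
    - [[-0.05,0,0,0.3,0,0],[0,0,0,0.5,0,0],[0,0,0,0.6,0,0],[0,0,0,0.6,0,0],[0,0,0,0.6,0,0],[0,0,0,0.6,0,0]]

```text
time: 16.68
position: [0.5492, -0.2184, 0.1071]
tool_rot: [0.679, 0.198, -0.679, 0.198]
ft_force: [0.3, 0.1, 0.9]
grip_width: 0.0115
```

```bash
python3 - <<'E'
from h import *
plan([.5496,-.219,.106],-91.33,1)
E
```

```text
t 16.68 pos [ 0.5492 -0.2184  0.1071] psi -57.48 tilt 0.08 q [-0.57  0.63  1.62  0.    0.89  0.43] F [0.29 0.15 0.87] w 0.0115
[0.11, 0.07, 0.0, 5.64, -0.01, 0.01],
```

Call:
send_rows:
  steps:
    - [[0,0,0,0.6,0,0],[0,0,0,0.7,0,0],[0,0,0,0.7,0,0],[0,0,0,0.7,0,0],[0,0,0,0.7,0,0],[0,0,0,0.5,0,0],[0,0,0,0.3,0,0],[0,0,0,0,0,0]]

```text
time: 17.35
position: [0.5493, -0.2186, 0.1071]
tool_rot: [0.706, 0.037, -0.706, 0.037]
ft_force: [-0.0, 1.1, 0.0]
grip_width: 0.0117
```

```bash
python3 - <<'E'
from h import *
plan([.5496,-.219,.106],-91.33,1)
E
```

```text
t 17.35 pos [ 0.5493 -0.2186  0.1071] psi -83.93 tilt 0.05 q [-0.57  0.63  1.62  0.    0.89  0.9 ] F [-0.02  1.05  0.02] w 0.0117
[0.11, 0.05, -0.02, 1.23, -0.01, 0.0],
```

Call:
send_rows:
  steps:
    - [[0,0,0,0.4,0,0],[0,0,0,0.4,0,0],[0,0,0,0.2,0,0],[0,0,0,0,0,0],[0,0,0,0,0,0]]

```text
time: 17.77
position: [0.5493, -0.2186, 0.1071]
tool_rot: [0.707, 0.001, -0.707, 0.001]
ft_force: [-1.0, 1.2, -0.1]
grip_width: 0.0115
```

```bash
python3 - <<'E'
from h import *
plan([.5496,-.219,.106],-91.33,1)
E
```

```text
t 17.77 pos [ 0.5493 -0.2186  0.1071] psi -89.9 tilt 0.05 q [-0.57  0.63  1.62  0.    0.89  1.  ] F [-1.04  1.25 -0.15] w 0.0115
[0.11, 0.04, -0.03, 0.24, -0.01, -0.0],
```

Call:
send_rows:
  steps:
    - [[0,0,0,0.2,0,0],[0,0,0,0.05,0,0],[0,0,0,0,0,0],[0,0,0,0,0,0]]

```text
time: 18.1
position: [0.5493, -0.2187, 0.1071]
tool_rot: [0.707, -0.009, -0.707, -0.009]
ft_force: [-0.7, 0.9, 0.4]
grip_width: 0.0116
```

```bash
python3 - <<'E'
from h import *
plan([.5496,-.219,.106],-91.33,1)
o=get_obs();im,d=camera("wrist");cv2.imwrite("pics/m.png",im[:,:,::-1])
E
```

```text
t 18.1 pos [ 0.5493 -0.2187  0.1071] psi -91.42 tilt 0.05 q [-0.57  0.63  1.62  0.    0.89  1.03] F [-0.72  0.89  0.36] w 0.0116
[0.11, 0.03, -0.03, -0.02, -0.01, -0.0],
```

View pics/m.png

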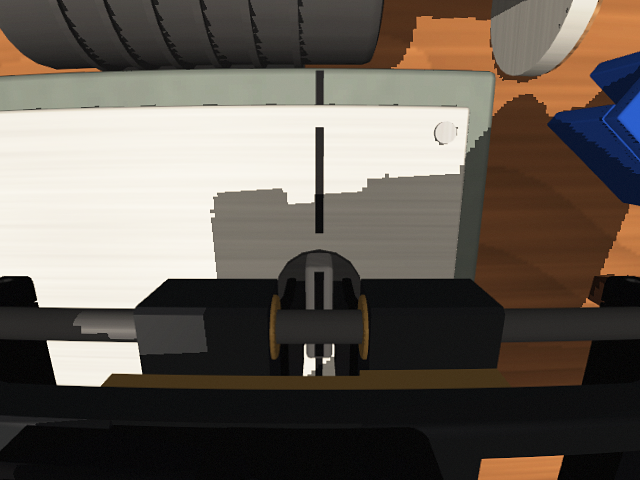

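The slot (319,290) lines up with the index lines at col 319. Releasing.

Call:
send_rows:
  steps:
    - [[0,0,0,0,0,0],[0,0,0,0,0,0],[0,0,0,0,0,0],[0,0,0,0,0,0],[0,0,0,0,0,0],[0,0,0,0,0,0]]
  gripper: 0

```text
time: 18.65
position: [0.5507, -0.2197, 0.1073]
tool_rot: [0.708, -0.01, -0.706, -0.008]
ft_force: [0.1, -0.8, -0.0]
grip_width: 0.0438
```

Call:
send_rows:
  steps:
    - [[-0.4,0,0,0,0,0],[-0.8,0,0,0,0,0],[-1.2,0,0,0,0,0],[-1.5,0,0,0,0,0],[-1.5,0,0,0,0,0],[-1.5,0,0,0,0,0],[-1,0,0,0,0,0],[0,0,0,0,0,0]]

```text
time: 19.32
position: [0.5502, -0.2195, 0.1927]
tool_rot: [0.708, -0.01, -0.706, -0.008]
ft_force: [0.6, -0.4, -0.0]
grip_width: 0.086
```

```bash
python3 - <<'E'
from h import *
o=get_obs();im,d=camera("wrist");cv2.imwrite("pics/n.png",im[:,:,::-1])
P=cloud("wrist",d,o)
m=(P[...,2]>.113)&(P[...,2]<.14)&(d>0)&(np.abs(P[...,0]-.55)<.04)&(np.abs(P[...,1]+.22)<.04)
Q=P[m];print("wing",len(Q));
if len(Q): print(np.median(Q,0),cv2.minAreaRect(Q[:,:2].astype(np.float32)*1000))
g=cv2.cvtColor(im,cv2.COLOR_RGB2GRAY)
cv2.imwrite("pics/n2.png",cv2.resize(im[60:300,220:420,::-1],None,fx=3,fy=2.5))
m=(np.abs(P[...,2]-.093)<.004)&(d>0)&(g<70)&(np.abs(P[...,0]-.60)<.034)&(np.abs(P[...,1]+.22)<.02)
L=P[m];print("line",len(L),L.mean(0));l=cv2.fitLine(L[:,:2].astype(np.float32),cv2.DIST_HUBER,0,.01,.01).ravel();print(np.degrees(np.arctan2(l[1],l[0])),l)
plan([.552,-.099,.17],-91,6)
E
```

```text
wing 1201
[ 0.55187907 -0.21954915  0.12410602] ((549.8770751953125, -219.3381805419922), (11.964788436889648, 44.20805740356445), 88.75152587890625)
line 387 [ 0.60191207 -0.22106325  0.09470733]
-1.2764044 [ 0.99975187 -0.02227562  0.6019121  -0.22106326]
t 19.37 pos [ 0.55   -0.2193  0.1919] psi -91.45 tilt 0.2 q [-0.57  0.52  1.55  0.    1.07  1.03] F [-0.23  0.18 -0.4 ] w 0.0866
[0.36, -2.01, 0.02, -0.01, -0.0, -0.0],[0.36, -2.01, 0.01, -0.01, -0.0, -0.0],[0.36, -2.01, 0.01, -0.01, -0.0, -0.0],[0.36, -2.0, 0.01, -0.01, -0.0, -0.0],[0.36, -2.0, 0.01, -0.01, -0.0, -0.0],[0.36, -2.0, 0.0, -0.01, -0.0, -0.0],
```

View pics/n.png

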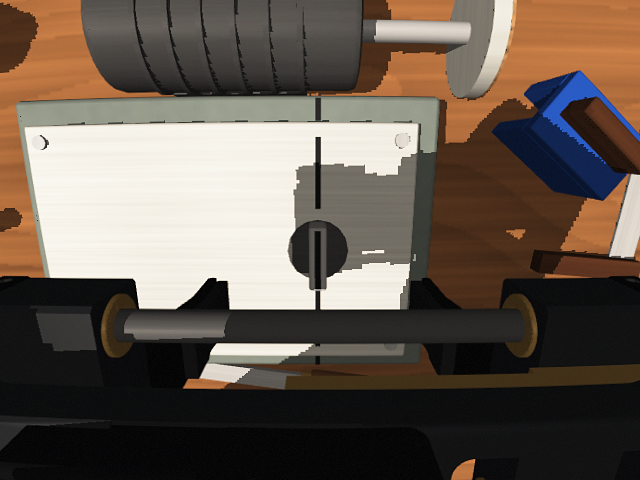

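Wing at -1.25°, index line at -1.28°: in line. Now to the pad with closed fingers.

Call:
send_rows:
  steps:
    - [[0,-1.5,0,0,0,0],[0,-2,0,0,0,0],[0,-2,0,0,0,0],[0.2,-2,0,0,0,0],[0.4,-2,0,0,0,0],[0.5,-1.2,0,0,0,0],[0.5,0,0,0,0,0],[0.5,0,0,0,0,0]]
  gripper: 1
  force: 20

```text
time: 20.03
position: [0.5484, -0.1015, 0.1647]
tool_rot: [-0.705, 0.008, 0.709, 0.011]
ft_force: [0.2, -0.4, 0.1]
grip_width: 0.0418
```

```bash
python3 - <<'E'
from h import *
plan([.552,-.099,.11],-91.3,5)
E
```

```text
t 20.03 pos [ 0.5484 -0.1015  0.1647] psi -91.54 tilt 0.41 q [-0.38  0.52  1.66  0.    0.98  1.21] F [ 0.2  -0.37  0.09] w 0.0418
[1.09, -0.05, -0.08, -0.01, 0.01, 0.01],[1.09, -0.05, -0.08, -0.01, 0.01, 0.01],[1.09, -0.05, -0.08, -0.01, 0.01, 0.01],[1.09, -0.05, -0.07, -0.01, 0.01, 0.01],[1.09, -0.05, -0.07, -0.01, 0.01, 0.01],
```

Call:
send_rows:
  steps:
    - [[0.6,-0.1,-0.2,0,0.03,0.03],[0.8,-0.1,-0.2,0,0.03,0.03],[0.8,0,0,0,0,0],[0.8,0,0,0,0,0],[0.7,0,0,0,0,0],[0.4,0,0,0,0,0],[0,0,0,0,0,0],[0,0,0,0,0,0]]

```text
time: 20.7
position: [0.5516, -0.1032, 0.1155]
tool_rot: [-0.706, 0.012, 0.709, 0.01]
ft_force: [0.2, -0.8, -0.5]
grip_width: 0.0009
```

```bash
python3 - <<'E'
from h import *
plan([.552,-.099,.095],-91.3,2)
E
```

```text
t 20.7 pos [ 0.5516 -0.1032  0.1155] psi -91.81 tilt 0.29 q [-0.38  0.59  1.69 -0.01  0.87  1.22] F [ 0.2  -0.79 -0.47] w 0.0009
[1.02, -0.21, -0.02, -0.04, 0.02, -0.01],[1.03, -0.21, -0.02, -0.04, 0.02, -0.01],
```

Call:
send_rows:
  steps:
    - [[0.4,-0.3,0,0,0,0],[0.5,-0.2,0,0,0,0],[0.5,0,0,0,0,0],[0.5,0,0,0,0,0],[0.3,0,0,0,0,0],[0.3,0,0,0,0,0],[0.3,0,0,0,0,0],[0.3,0,0,0,0,0]]

```text
time: 21.37
position: [0.553, -0.0983, 0.0844]
tool_rot: [-0.707, 0.013, 0.707, 0.009]
ft_force: [-1.3, 0.1, 6.0]
grip_width: 0.0006
```

```bash
python3 - <<'E'
from h import *
plan([.552,-.099,.083],-91.3,2)
E
```

```text
t 21.37 pos [ 0.553  -0.0983  0.0844] psi -91.79 tilt 0.25 q [-0.37  0.64  1.71 -0.01  0.79  1.23] F [-1.26  0.1   6.01] w 0.0006
[0.07, 0.03, 0.05, -0.04, 0.0, -0.02],[0.07, 0.03, 0.05, -0.04, 0.0, -0.02],
```

Call:
send_rows:
  steps:
    - [[0.3,0,0,0,0,0],[0.3,0,0,0,0,0],[0.3,0,0,0,0,0]]

```text
time: 21.62
position: [0.5531, -0.0983, 0.0833]
tool_rot: [0.707, -0.013, -0.707, -0.009]
ft_force: [-5.2, 2.7, 21.8]
grip_width: 0.0006
```

```bash
python3 - <<'E'
from h import *
plan([.552,-.099,.083],-91.3,2)
E
```

```text
t 21.62 pos [ 0.5531 -0.0983  0.0833] psi -91.75 tilt 0.31 q [-0.37  0.64  1.71 -0.01  0.79  1.23] F [-5.24  2.65 21.78] w 0.0006
[0.01, 0.03, 0.05, -0.04, -0.0, -0.03],[0.01, 0.03, 0.05, -0.04, -0.0, -0.03],
```

```bash
python3 - <<'E'
from h import *
imt,dt=camera("top");ims,ds=camera("scene");o=get_obs();print(o["position"],o["ft_force"],o["time"])
imw,dw=camera("wrist")
cv2.imwrite("pics/o_s.png",ims[:,:,::-1]);cv2.imwrite("pics/o_t.png",imt[:,:,::-1]);cv2.imwrite("pics/o_w.png",imw[:,:,::-1])
for n,d in (("top",dt),("scene",ds),("wrist",dw)):
    P=cloud(n,d,o)
    for nm,lo,hi,x,y in [("wing",.104,.13,.55,-.22),("fin",.2,.225,.527,.287)]:
        Q=P[(P[...,2]>lo)&(P[...,2]<hi)&(d>0)&(abs(P[...,0]-x)<.04)&(abs(P[...,1]-y)<.045)]
        if len(Q)>20: print(n,nm,len(Q),np.median(Q[:,2]),cv2.minAreaRect(Q[:,:2].astype(np.float32)*1000))
    Q=P[(abs(P[...,2]-.088)<.012)&(d>0)&(abs(P[...,0]-.60)<.02)&(abs(P[...,1]+.17)<.06)];print(n,"coverz",len(Q),np.median(Q[:,2]))
o=get_obs();print(o["position"],o["ft_force"],o["time"])
E
```

```text
[ 0.55306458 -0.09835262  0.08323108] [-5.67700904  1.64274565 21.59663524] 21.7167
top wing 111 0.11230841585231821 ((549.0613403320312, -220.30291748046875), (12.266637802124023, 43.05633544921875), 88.30449676513672)
top fin 142 0.20865189961876818 ((532.3826293945312, 289.8591613769531), (15.047525405883789, 69.2004165649414), 10.564997673034668)
top coverz 202 0.08303049172444554
scene wing 35 0.11219282452359702 ((563.259033203125, -218.226806640625), (17.552953720092773, 12.708606719970703), 2.6680073738098145)
scene fin 362 0.2093115132501459 ((532.4563598632812, 290.21478271484375), (16.16883659362793, 70.77290344238281), 11.208488464355469)
scene coverz 834 0.0831583230902263
wrist wing 1244 0.10930407946500009 ((551.0028076171875, -213.80035400390625), (11.629902839660645, 44.78814697265625), 76.71266174316406)
wrist coverz 22910 0.0840925323923754
[ 0.55307211 -0.09835792  0.08325328] [-5.77928463  1.50649263 22.93301751] 21.7667
```

View pics/o_s.png

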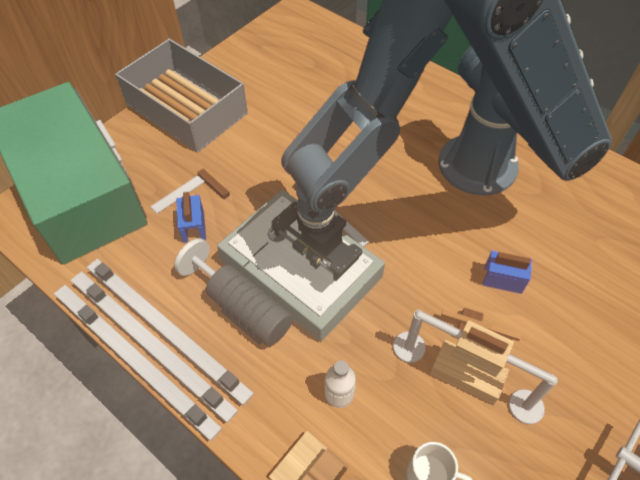

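View pics/o_w.png

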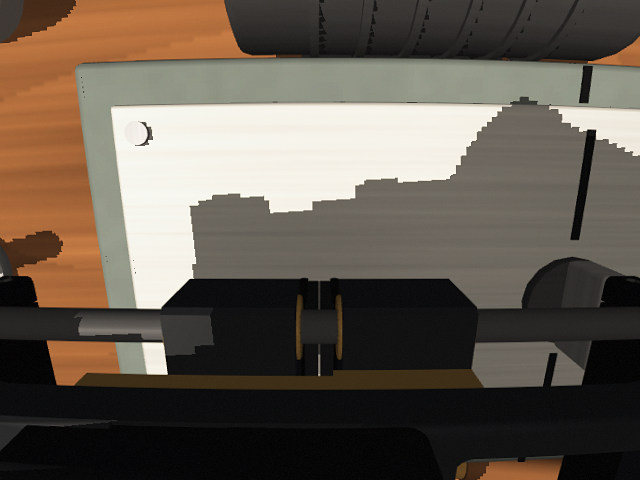

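View pics/o_t.png

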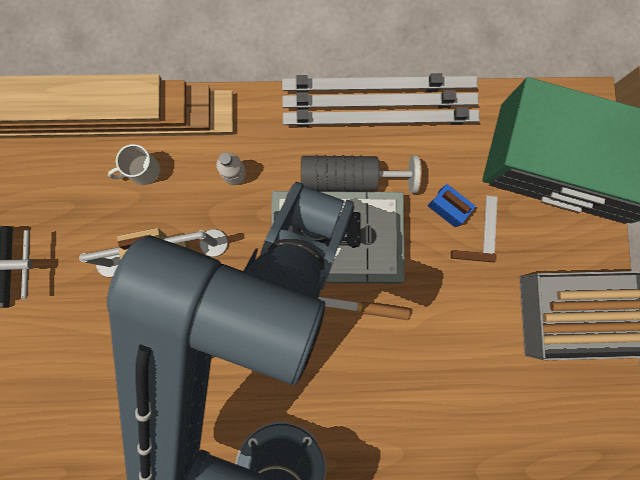

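The scene view shows the saddle on the rail (485,345) and the bystanders where they were. The cover depth reads 0.083 m, the press is a steady 22 N, and the top view has the wing at -1.7°, still in line. Handing in.

```bash
python3 -c "
from rig import *
print(hand_in())"
```

```text
the job is handed in; nothing more can be done
None
```

I did the job in the order asked and handed it in at about 22 s of the 61 s, with the arm still pressing the cover.

- **Saddle:** I took the plywood saddle off the cover by its fin, hung it astride the rail and let go. It hangs near the middle of the bar, leaning about 4 mm at the fin top, and had not moved when I last looked.
- **Fastener:** I turned it clockwise about 54° with the cover still up. After I released it, the wing read -1.25° and the index line -1.28°.
- **Cover:** I pressed it home on its clear half with closed fingers. The top and scene cameras put its top at 0.083 m, and the push held steady at about 22 N.
- **Last slot check:** the top camera had the wing at -1.7°, in line within its accuracy. The wrist camera's fit gave about -13°, but fingers blocked part of its view of the wing, so I set that reading aside. The scene camera's view was also too blocked to use.
- **Bystanders:** they look undisturbed in the last pictures. The gauge and part of the chisel were hidden behind the arm, the rail or the saddle in them.

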